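Weigh the red bean tin on the spring scale

ROBOT

A 6-joint arm with a two-finger parallel gripper is mounted at the origin on the work surface. World frame = base frame: x ahead of the robot, y to its left, z up, the work surface at z = 0. Lengths are in m, angles in degrees, forces in N, time in s.
With the tool pointing down it reaches from about 0.375 to 0.9 m from the base axis. Payload 3.1 kg.
Tool frame: the origin (TCP) lies at the very end of the fingers, on their centre line; the grasp point (between the pads) lies 19 mm behind it; z points along the fingers, y is the line along which they close (so a half turn about z gives the same grasp; the last joint's range is limited). The gripper opens to 87 mm and grips with 3 to 60 N. Pads are 19 mm wide; open, the fingers measure 117 mm over their backs; the gripper's body (75 mm by 190 mm) begins 51 mm behind the grasp point.
Start: joints at [63.398, 30.224, 82.088, -0, 67.689, -10.227], TCP at [0.176, 0.6, 0.223] pointing down, gripper open.
Joint ranges: [-176.69, 176.69], [-43.24, 126.21], [12.49, 139.97], [-82, 262], [0, 151.66], [-163.58, 163.58]. Speed limits (degrees/s): [159.86, 159.86, 180, 180, 180, 180].

INTERFACE

Orientations are given as a 3x3 rotation matrix whose columns are the frame's x, y, z axes.
In Python, from rig import bot, imaging gives the robot as it stands.
- The arm moves only by the tool drive_tool, never from a script. Its argument "deltas" is text: rows parted by semicolons, each of 5 numbers parted by spaces: the finger opening in mm, from 0 to 87, then the shift along the world's x, y, z in mm, then the turn about the world's z in rad. In form: jaw dx dy dz twist; .... A call has 1 to 12 rows; each row is the pose to reach, as a shift and turn from the pose commanded when the call began; what a row does not reach only later rows make up. A row lasts 1/10 s, in which the tool goes at most 50 mm and 8.59 degrees, less where a joint would pass 70% of its speed; a pose out of reach is approached as far as the arm can. A call with a gripper value outside its range is refused whole. The fingers move at their own pace and stop on an object; the grip force is fixed at half the most. Time passes only in rows, so rows that repeat a pose let the fingers close. It gives the time, the measured TCP pose, the force, the opening and the grip force at its end, in the units of the state.
- bot.read_state(): the state, without advancing time (a new reading comes with each control period).
- imaging.capture(name): name is "scene" or "top" or "wrist"; returns the picture (400x640x3 uint8, red, green, blue); there is no depth.
- imaging.camera_model(name): a dict with "fx", "fy", "cx", "cy" (pixels), "T" (4x4, takes a point from camera to world coordinates). Camera axes: x right, y down, z forward; pixel columns grow to the right and rows downward; lengths in m; the calibration is good to about 2 mm. A picture is of the moment at which its call begins: read the wrist's pose just before it. camera_model takes no time and is no camera call; for the wrist camera it gives the pose at the moment of the call.
- bot.hand_in(): hands the job in; it is judged then, once.
The state is a dict: "time_s": time; "joint_positions": joint angles; "qvel": joint speeds; "tau": joint torques, N m; "position": TCP position; "tcp_rot": TCP orientation; "force": force on the tool from outside, world axes, zero at the start; "moment": the same for the moment, N m; "opening": opening from 0.0 (shut) to 1.0 (fully open); "grasp_force": force on a finger pad.
Only numpy, scipy, OpenCV 4.12 (cv2) and the standard library are available. Lean on these libraries where they do the work, as an engineer would, in place of code of your own. Each camera call takes 0.05 s, during which the arm holds its last target. There are 200 camera calls.

TASK

Weigh the red bean tin: hang it by the opening in its lug on the spring scale's hook, seated in the dip of the hook, and ease its whole weight onto the spring before you let go, so gently that the hook never drops or springs back. When it hangs still, free of your hand, wait a couple of seconds more, then press the round button on the scale's foot to log the reading. Leave the tin hanging still, and do not disturb anything else.

Things in the scene. Friction and masses are not known exactly. Their poses are not given: they have to be found in the camera images.
- tin_red: The only bean tin painted red: loose, sealed, contents unknown, 0.3 to 0.9 kg in all. Cylinder 66 mm across, steel lid 68 mm across with its top 82 mm up. On the lid stands a flat aluminium lug, in the tin's y-z plane, 10 mm thick (x), up to 190 mm, with an opening at its foot and a grip tab on top. Origin: centre of the underside, z up. Same when turned by half a turn.
- tin_red_grip (a point): Where to grip the red tin: centre of the solid grip tab of its lug, on the tin's axis, 170 mm above its underside. The tab is 10 mm thick along this point's x axis (grip across that), 30 mm wide along y, and reaches from 132 to 190 mm up. Axes as the tin.
- tin_red_eye (a point): Peak of the roof of the opening in the red tin's lug, on the tin's axis, 122 mm above the underside, 48 mm below the grip point; the hook carries the tin here. The opening goes right through along x, is 38 mm wide (y) and reaches from the lid (82 mm up) to a roof like an inverted V, 108 mm up at the sides, 122 mm at the peak. Axes as the tin.
- scale: Pillar spring scale, fixed: dark foot 12 mm thick, aluminium pillar 34 mm square, 340 mm high. Origin on the table under the pillar's axis, z up; the hook arm points along its -x, roughly to the robot. The foot reaches 215 mm to -x, 60 mm to each side, and has a side arm to -y with the button. Delicate: never push the tin against it with more than 20 N.
- hook_seat (a point): Bottom of the hook's dip, on top of the 8 mm steel bar: the lug's roof must rest here. 150 mm to -x of the pillar, 266 mm above the table when empty. Axes as the scale. Bar along x: level run from the pillar, top 12 mm above the seat; flat dip 16 mm long; free tip to -x rising 14 mm above the seat, ending 26 mm out. Slide the lug, square to the bar, over the tip from -x.
- hook (a joint): Travel of the sprung hook in m: 0 empty, growing downward, stop at 0.13; do not pull it beyond 0.122. Spring 80 N/m (12.5 mm a newton), lightly damped. Delicate: never faster than 0.2 m/s either way, and once the tin is let go it must not drop or spring back faster than 0.07 m/s, as it does if the hand still bore, or pulled down with, more than about half a newton.
- log_button (a joint): The red push button's travel in m: 0 up, 0.006 fully down; springs back; about 5 N presses it fully down; counts as pressed past 0.004.
- log_button_top (a point): Centre of the top of the round red button, 32 mm across, in a black housing on the side arm of the scale's foot; pressed straight down. 165 mm to -x and 150 mm to -y of the scale's origin.
- tin_blue: Blue: a bean tin, same shape as the red one, body 66 mm across, 190 mm tall over its lug; origin at the centre of its underside; to be left alone
- tin_green: Green: a bean tin, same shape as the red one, body 66 mm across, 190 mm tall over its lug; origin at the centre of its underside; to be left alone
- pitcher: steel milk pitcher 80 mm across, 95 mm high, origin under its centre; leave alone
- tamper: dark wooden tamper 56 mm across, 88 mm high, origin under its centre; leave alone
- red_cup: red cup 72 mm across, 60 mm high, origin under its centre; leave alone
- glass: drinking glass 68 mm across, 90 mm high, origin under its centre; leave alone
- sugar_jar: amber jar 70 mm across, 110 mm high, origin under its centre; leave alone
- spoon: spoon lying on the counter; leave alone

How it is judged (in metres and radians):
On the way, in this order (a step that is already met when the one before it is completed fails the run):
1. the red tin hangs seated in the dip of the hook, let go and still, for a second (distance between tin_red_eye and hook_seat below 0.012 m and angle between tin_red's own z axis and vertical below 0.2 rad and value of joint hook above 0.015 m and contact force between tin_red and scale above 1.5 N and contact force between tin_red and the fingers below 0.05 N and contact force between tin_red and the arm below 0.05 N and linear speed of tin_red below 0.02 m/s and angular speed of tin_red below 0.25 rad/s and velocity of joint hook between -0.015 and 0.015 m/s), for 1 s.
2. the log button is pressed while the tin hangs there (distance between tin_red_eye and hook_seat below 0.012 m and angle between tin_red's own z axis and vertical below 0.2 rad and value of joint hook above 0.015 m and contact force between tin_red and scale above 1.5 N and contact force between tin_red and the fingers below 0.05 N and contact force between tin_red and the arm below 0.05 N and value of joint log_button above 0.004 m).
At the end, for the whole second after the job is handed in: The red tin hangs upright (within 0.2 rad) with the peak of its lug opening within 12 mm of the hook's seat, its weight on the spring, untouched by the robot and still (below 20 mm/s and 0.25 rad/s, hook below 15 mm/s); the button is up again after having been pressed (all of step 1 and value of joint log_button below 0.002 m).
It fails at once if the hook moves faster than 0.2 m/s or is pulled beyond 0.122 m (value of joint hook above 0.122 m or velocity of joint hook above 0.2 m/s or velocity of joint hook below -0.2 m/s).
It fails at once if the tin, let go on the hook, drops or springs back faster than 0.07 m/s (contact force between tin_red and the fingers below 0.2 N and (velocity of joint hook above 0.07 m/s or velocity of joint hook below -0.07 m/s)).
It fails at once if the tin pushes on the scale with more than 20 N (contact force between tin_red and scale above 20 N).
It fails at once if the button is pressed while the tin is not hanging still and free (value of joint log_button above 0.003 m and not (distance between tin_red_eye and hook_seat below 0.012 m and angle between tin_red's own z axis and vertical below 0.2 rad and value of joint hook above 0.015 m and contact force between tin_red and scale above 1.5 N and contact force between tin_red and the fingers below 0.05 N and contact force between tin_red and the arm below 0.05 N and linear speed of tin_red below 0.02 m/s and angular speed of tin_red below 0.25 rad/s and velocity of joint hook between -0.015 and 0.015 m/s)).
It fails at once if another thing is moved by more than 30 mm (distance of any of tin_blue, tin_green, pitcher, tamper, red_cup, glass, sugar_jar, spoon from where it was at the start of the episode above 0.03 m).
It also fails if it takes over 67 s, if anything falls off the work surface, if the arm or the gripper's body presses on something with over 40 N, if the wrist force passes 120 N, or if a joint passes its speed limit or range.

## Working session

There is one attempt and no reset: what is moved stays moved. The work goes in short steps, Python scripts to look and compute and a tool call to move; the robot and the scene stay as the last step left them, time stands still between calls to the robot, and variables do not carry over. Pictures are saved under pics/ and viewed, at most 13 in all, crops included, and the job is handed in when it is done.

Besides the shell and the picture viewer there is one more tool, called after "Call:" as name(argument=value, ...), one argument or row to a line, values as JSON. drive_tool: Moves the arm, as the interface text tells. Its arguments: {"type":"object","properties":{"deltas":{"type":"string"}},"required":["deltas"]}

```bash
mkdir -p pics; python3 - <<'E'
from rig import bot, imaging
import cv2, numpy as np
for n in("scene","top"):
    im=imaging.capture(n); cv2.imwrite(f"pics/{n}0.png",im[:,:,::-1])
    m=imaging.camera_model(n); print(n,m["fx"],m["fy"],m["cx"],m["cy"]); print(np.round(m["T"],3))
s=bot.read_state(); print(s)
E
```

```text
scene 449.76869693038884 449.76869693038884 322.5656293248302 196.24771563744605
[[-0.709  0.532 -0.463  1.162]
 [ 0.705  0.518 -0.483  0.578]
 [-0.017 -0.669 -0.743  1.129]
 [ 0.     0.     0.     1.   ]]
top 419.6657415102472 419.6657415102472 322.22407842746395 200.15142023619106
[[-0.021 -0.991  0.134  0.386]
 [-1.     0.019 -0.018 -0.045]
 [ 0.015 -0.134 -0.991  1.487]
 [ 0.     0.     0.     1.   ]]
{'time_s': 0.1, 'joint_positions': array([ 6.33979993e+01,  3.02737991e+01,  8.21491008e+01,  1.10299802e-04,
        6.76882029e+01, -1.02254905e+01]), 'qvel': array([-0.0148915 , -0.19160638, -0.12692983, -0.04333768, -0.0050346 ,
        0.07351529]), 'tau': array([-5.31438582e-04, -4.40982807e+01, -1.77150732e+01,  6.34629582e-02,
        5.34008082e-02, -3.10509643e-05]), 'position': array([0.17587269, 0.59906412, 0.22166745]), 'tcp_rot': array([[-9.59429289e-01,  2.81948013e-01, -8.69905885e-04],
       [ 2.81949143e-01,  9.59427787e-01, -1.73303318e-03],
       [ 3.45986617e-04, -1.90799201e-03, -9.99998120e-01]]), 'force': array([0.77597206, 0.0979591 , 0.23359518]), 'moment': array([ 0.02950473,  0.04697074, -0.01210029]), 'grasp_force': 0.0, 'opening': 0.9989066929936231}
```

View pics/scene0.png

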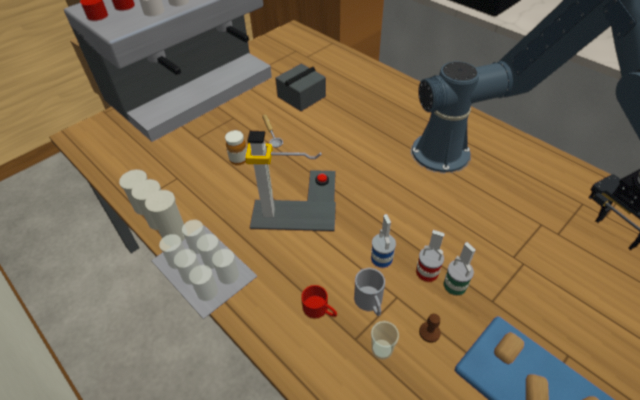

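View pics/top0.png

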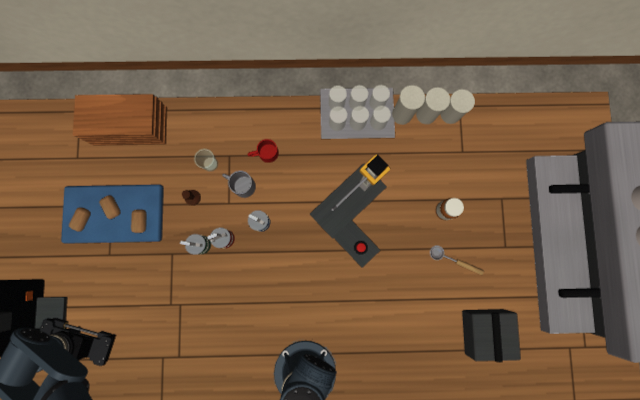

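The scene view shows the red tin at about (430,262), between blue (383,247) and green (459,275). In the top view it is at about (221,238), the scale's pillar top at (375,168), the hook at about (340,203) and the button at (361,247). Next I'll enlarge crops.

```bash
python3 - <<'E'
import cv2, numpy as np
t=cv2.imread("pics/top0.png"); s=cv2.imread("pics/scene0.png")
def crop(im,x,y,w,h,k): return cv2.resize(im[y:y+h,x:x+w],None,fx=k,fy=k,interpolation=cv2.INTER_CUBIC)
a=crop(t,170,190,110,75,7); cv2.imwrite("pics/c1.png",np.vstack([a[:, :770]])) 
b=crop(t,300,145,100,75,4); c=crop(s,235,115,100,75,4); d=crop(s,370,205,100,100,4); e=crop(t,300,195,100,75,4)
cv2.imwrite("pics/c2.png",np.vstack([np.hstack([b,c]),np.hstack([e,crop(s,370,210,100,75,4)])]))
E
```

```text
(no output)
```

View pics/c1.png

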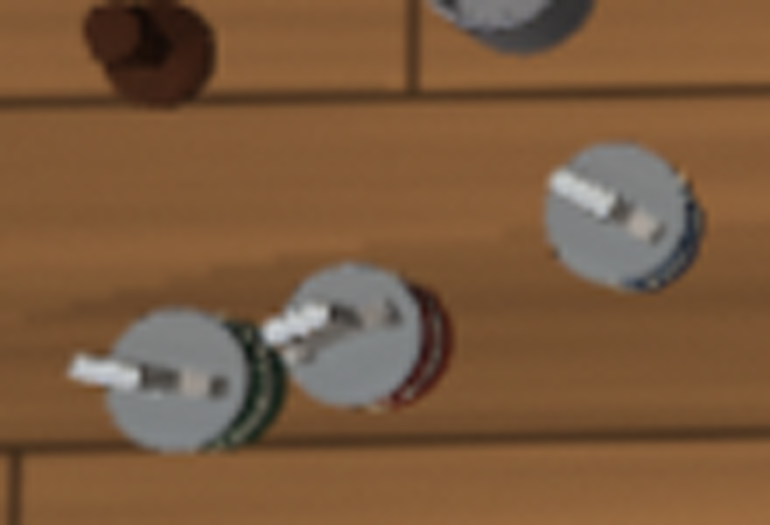

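View pics/c2.png

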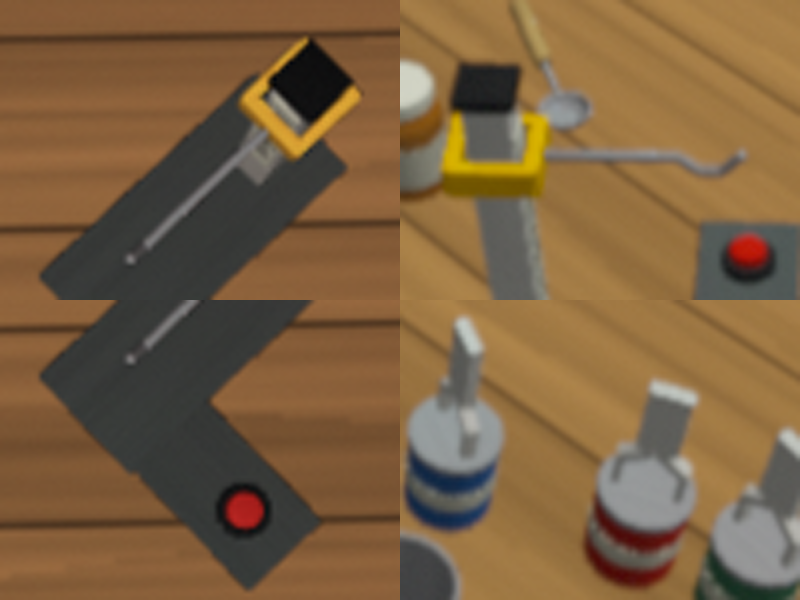

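Crop 1: the red tab's top runs from (265,335) to (328,312), lid centre (353,336). The green tin is about 86 mm away, centre to centre. Crop 2 shows the hook tip, dip, button and cap clearly in both views, so I'll triangulate those.

```bash
cat > tri.py <<'E'
import numpy as np
from rig import bot, imaging
def ray(m,p):
    T=np.array(m["T"]); d=T[:3,:3]@np.array([(p[0]-m["cx"])/m["fx"],(p[1]-m["cy"])/m["fy"],1]); return T[:3,3],d/np.linalg.norm(d)
def onz(m,p,z):
    o,d=ray(m,p); return o+d*(z-o[2])/d[2]
def tri(obs):
    A=0;b=0;R=[]
    for m,p in obs:
        o,d=ray(m,p); P=np.eye(3)-np.outer(d,d); A=A+P; b=b+P@o; R.append((o,P))
    x=np.linalg.solve(A,b); return x,[np.linalg.norm(P@(x-o))*1000 for o,P in R]
E
python3 - <<'E'
from tri import *
np.set_printoptions(precision=4,suppress=True)
t=imaging.camera_model("top"); s=imaging.camera_model("scene")
for n,a,b in [("tabtop",(212,235.9),(437.9,232.9)),("lid",(220,237.6),(430.9,255.9)),("tip",(332.1,209.4),(320.1,153.6)),("button",(360.6,247.1),(321.6,177.6)),("cap",(377.4,165.1),(256.4,135.4))]:
    print(n,*tri([(t,a),(s,b)]))
f=lambda x,y,ox,oy,k:((x+.5)/k-.5+ox,(y+.5)/k-.5+oy)
e=[onz(t,f(*p,170,190,7),.19) for p in((265,335),(328,312))]; d=e[1]-e[0]; print("tab",e,np.degrees(np.arctan2(d[1],d[0])))
e=[onz(t,f(*p,170,190,7),.082) for p in((296,352),(388,312))]; d=e[1]-e[0]; print("feet",e,np.degrees(np.arctan2(d[1],d[0])))
e=[onz(s,f(*p,370,-90+0,4),.19) for p in((650,389+0),(696,397.5))]
e=[onz(s,(370+(x-400+.5)/4-.5,210+(y-300+.5)/4-.5),.19) for x,y in((650,389),(696,397.5))]; d=e[1]-e[0]; print("tab scene",e,np.degrees(np.arctan2(d[1],d[0])))
e=[onz(t,f(*p,300,145,4),z) for p,z in(((130,259),.276),((255,143),.274))]; d=e[1]-e[0]; print("bar",e,np.degrees(np.arctan2(d[1],d[0])))
e=[onz(s,(235+(x-400+.5)/4-.5,115+(y+.5)/4-.5),.274) for x,y in((660,155),(548,155))]; d=e[1]-e[0]; print("bar scene",e,np.degrees(np.arctan2(d[1],d[0])))
E
```

```text
tabtop [0.4567 0.2725 0.1886] [np.float64(0.08715200956575497), np.float64(0.08715200956563258)]
lid [0.4566 0.2716 0.0824] [np.float64(0.3024886243611023), np.float64(0.3024886243610425)]
tip [ 0.5219 -0.0955  0.276 ] [np.float64(0.14714651807941015), np.float64(0.14714651807933343)]
button [ 0.4168 -0.2016  0.0277] [np.float64(0.4829885640587134), np.float64(0.48298856405867746)]
cap [ 0.6372 -0.2227  0.3376] [np.float64(0.14797978334535183), np.float64(0.14797978334539522)]
tab [array([0.4523, 0.286 , 0.19  ]), array([0.4618, 0.2586, 0.19  ])] -70.83991436220943
feet [array([0.4495, 0.2988, 0.082 ]), array([0.4676, 0.2554, 0.082 ])] -67.345388402533
tab scene [array([0.4655, 0.2604, 0.19  ]), array([0.4504, 0.2857, 0.19  ])] 120.778006577196
bar [array([ 0.5219, -0.0955,  0.276 ]), array([ 0.6061, -0.1896,  0.274 ])] -48.16189766358775
bar scene [array([ 0.5598, -0.1391,  0.274 ]), array([ 0.6145, -0.1957,  0.274 ])] -45.95364445757867
```

Triangulated: tin axis at (0.457, 0.272), pillar at (0.637, -0.223), scale yaw about -47.8°, hook seat about (0.536, -0.112), button at (0.417, -0.202, 0.028). The tin's x axis lies near +23°. I'll move above the tin now.

Call:
drive_tool(
  deltas="87 30 -30 20 -0.08; 87 281 -328 57 -0.88; 87 281 -328 57 -0.88; 87 281 -328 57 -0.88; 87 281 -328 57 -0.88; 87 281 -328 57 -0.88; 87 281 -328 57 -0.88; 87 281 -328 57 -0.88; 87 281 -328 57 -0.88; 87 281 -328 57 -0.88; 87 281 -328 57 -0.88; 87 281 -328 57 -0.88",
)

```text
time_s: 1.3
position: [0.4561, 0.2721, 0.2791]
tcp_rot: [[-0.395, 0.919, -0.002], [0.919, 0.395, -0.0], [0.001, -0.002, -1.0]]
force: [0.5, 0.4, -0.3]
opening: 0.999
grasp_force: 0.0
```

```bash
python3 - <<'E'
from tri import *
import cv2
np.set_printoptions(precision=4,suppress=True)
s=bot.read_state(); m=imaging.camera_model("wrist"); im=imaging.capture("wrist"); cv2.imwrite("pics/w1.png",im[:,:,::-1])
np.save("w1T.npy",m["T"]); print(s["time_s"],s["position"],s["tcp_rot"],s["force"],s["joint_positions"],m)
T=np.array(m["T"])
for p in [(.4567,.272,.19),(.4567,.2716,.082)]:
    q=T[:3,:3].T@(np.array(p)-T[:3,3]); print(m["fx"]*q[0]/q[2]+m["cx"],m["fy"]*q[1]/q[2]+m["cy"])
E
```

```text
1.3 [0.4561 0.2721 0.2791] [[-0.3946  0.9189 -0.0017]
 [ 0.9189  0.3946 -0.0001]
 [ 0.0006 -0.0016 -1.    ]] [ 0.5337  0.3606 -0.3164] [18.7363 19.2143 91.4387  0.0291 69.4417 -4.512 ] {'fx': 328.3640199498605, 'fy': 328.3640199498605, 'cx': 321.88447437269383, 'cy': 200.64930358546582, 'T': array([[ 0.9189,  0.379 ,  0.1094,  0.4266],
       [ 0.3945, -0.882 , -0.2579,  0.3437],
       [-0.0012,  0.2801, -0.96  ,  0.4422],
       [ 0.    ,  0.    ,  0.    ,  1.    ]])}
321.4756273655399 205.61071329743078
321.56850962262297 177.49956112099343
```

View pics/w1.png

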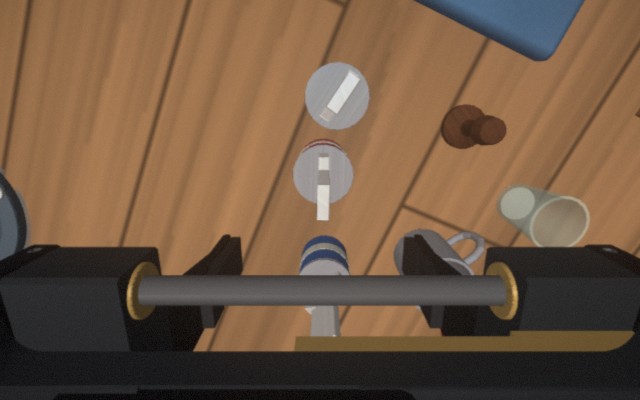

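The wrist view shows the red tab near (322,203), predicted (321,206), almost square to the fingers. I'll measure the residual yaw by code.

```bash
python3 - <<'E'
from tri import *
import cv2
m=imaging.camera_model("wrist"); m["T"]=np.load("w1T.npy")
im=cv2.imread("pics/w1.png"); r=im[178:226,305:342]
k=(r.min(2)>205).astype(np.uint8); n,l,st,c=cv2.connectedComponentsWithStats(k); i=1+np.argmax(st[1:,4]); print(st[i])
pts=np.argwhere(l==i)[:,::-1].astype(np.float32)+[305,178]
print(cv2.minAreaRect(pts.astype(np.float32)))
W=np.array([onz(m,p,.19)[:2] for p in pts]); print(W.mean(0)); u,s,v=np.linalg.svd(W-W.mean(0)); print(np.degrees(np.arctan2(v[0][1],v[0][0])),np.sqrt(12/len(W))*s*1000)
E
```

```text
[ 13   8  10  20 107]
((322.5, 195.5), (19.0, 9.0), 90.0)
[0.45336181 0.28112326]
-67.05008927000895 [15.87064339  6.96136468]
```

Call:
drive_tool(
  deltas="87 1 0 -50 0; 87 1 0 -100 0; 87 1 0 -120 0; 87 1 0 -128 0; 87 1 0 -128 0; 87 1 0 -128 0; 5 1 0 -128 0; 5 1 0 -128 0; 5 1 0 -128 0; 5 1 0 -128 0; 5 1 0 -128 0; 5 1 0 -128 0",
)

```text
time_s: 2.55
position: [0.4582, 0.2716, 0.1516]
tcp_rot: [[-0.394, 0.919, 0.0], [0.919, 0.394, 0.0], [0.0, 0.0, -1.0]]
force: [-0.2, -0.4, -0.7]
opening: 0.537
grasp_force: 0.0
```

Call:
drive_tool(
  deltas="5 0 0 0 0; 5 0 0 0 0; 5 0 0 0 0; 5 0 0 0 0; 5 0 0 0 0; 5 0 0 0 0; 5 0 0 0 0; 5 0 0 0 0; 5 0 0 0 0; 5 0 0 0 0",
)

```text
time_s: 3.55
position: [0.4579, 0.2716, 0.1514]
tcp_rot: [[-0.394, 0.919, -0.001], [0.919, 0.394, -0.0], [0.0, -0.001, -1.0]]
force: [0.1, 0.3, -0.8]
opening: 0.109
grasp_force: 29.9
```

Gripped (9.5 mm, 30 N). Lifting to clear the neighbours.

Call:
drive_tool(
  deltas="5 0 0 6 0; 5 0 0 20 0; 5 0 0 45 0; 5 0 0 75 0; 5 0 0 110 0; 5 0 0 145 0; 5 0 0 180 0; 5 0 0 205 0; 5 0 0 218 0; 5 0 0 220 0; 5 0 0 220 0; 5 0 0 220 0",
)

```text
time_s: 4.75
position: [0.4573, 0.2713, 0.3702]
tcp_rot: [[-0.394, 0.919, -0.003], [0.919, 0.394, -0.001], [0.0, -0.003, -1.0]]
force: [0.0, 0.1, -4.0]
opening: 0.108
grasp_force: 29.9
```

Call:
drive_tool(
  deltas="5 1 -10 0 -0.03; 5 4 -35 0 -0.12; 5 8 -70 0 -0.25; 5 12 -110 0 -0.4; 5 16 -150 0 -0.54; 5 20 -190 0 -0.68; 5 24 -230 0 -0.82; 5 29 -270 0 -0.96; 5 33 -305 0 -1.1; 5 36 -327 0 -1.2; 5 38 -337 0 -1.239; 5 38 -339 0 -1.239",
)

```text
time_s: 5.95
position: [0.4956, -0.0683, 0.3707]
tcp_rot: [[0.742, 0.671, -0.002], [0.671, -0.742, 0.001], [-0.001, -0.002, -1.0]]
force: [0.4, 0.9, -2.8]
opening: 0.11
grasp_force: 30.0
```

Call:
drive_tool(
  deltas="5 0 0 0 0; 5 0 0 0 0; 5 0 0 0 0; 5 0 0 -10 0; 5 0 0 -22 0; 5 0 0 -35 0; 5 0 0 -46 0; 5 0 0 -52 0; 5 0 0 -54 0; 5 0 0 -54 0; 5 0 0 -54 0; 5 0 0 -54 0",
)

```text
time_s: 7.15
position: [0.4966, -0.0675, 0.3181]
tcp_rot: [[0.741, 0.672, 0.001], [0.672, -0.741, -0.0], [0.001, 0.001, -1.0]]
force: [-0.2, 0.2, -3.4]
opening: 0.113
grasp_force: 29.9
```

```bash
cat > look.py <<'E'
import sys,cv2
from tri import *
np.set_printoptions(precision=4,suppress=True)
n=sys.argv[1]; s=bot.read_state()
t=imaging.capture("top"); c=imaging.capture("scene"); w=imaging.capture("wrist")
f=lambda im,x,y,k,W=100,H=75: cv2.resize(im[y:y+H,x:x+W],None,fx=k,fy=k,interpolation=cv2.INTER_CUBIC)
cv2.imwrite(f"pics/{n}.png",np.vstack([np.hstack([f(t,295,155,4),f(c,255,110,4)]),np.hstack([cv2.resize(w,(400,250)),cv2.resize(c,(400,250))])])[:,:,::-1])
print(s["time_s"],s["position"],s["tcp_rot"],s["force"],s["grasp_force"],np.degrees(np.arctan2(s["tcp_rot"][1,1],s["tcp_rot"][0,1])))
E
python3 look.py h1
```

```text
7.15 [ 0.4966 -0.0675  0.3181] [[ 0.7406  0.6719  0.0013]
 [ 0.6719 -0.7406 -0.0005]
 [ 0.0006  0.0012 -1.    ]] [-0.2442  0.2191 -3.3596] 29.94943748228252 -47.78527653866103
```

View pics/h1.png

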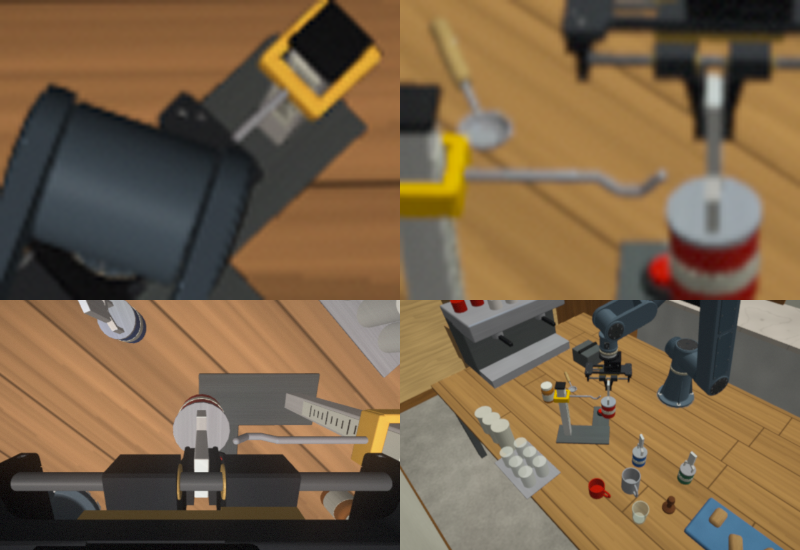

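The tin is held upright, square to the bar, just outside the tip. I'll check the tip and bar from the wrist camera model, composite (237,440), (268,437) and (355,441), and average the force over some samples.

```bash
python3 - <<'E'
from tri import *
m=imaging.camera_model("wrist"); g=lambda x,y,z:onz(m,((x)*1.6,(y-300)*1.6),z)
P=[g(237,440,.276),g(270,437,.274),g(355,441,.274)]
d=np.array([.6717,-.7408]);n=np.array([.7408,.6717]);s0=np.array([.5364,-.1116])
for p in P: print(p,(p[:2]-s0)@d,(p[:2]-s0)@n)
F=[]
for i in range(10): imaging.capture("top"); F.append(bot.read_state()["force"])
F=np.array(F);print(F.mean(0),F.std(0))
E
```

```text
[ 0.5233936  -0.09419102  0.276     ] -0.02163297153766027 0.002058473373892451
[ 0.5491975  -0.11868374  0.274     ] 0.013843716443032514 0.004722237567932551
[ 0.6075157  -0.18980234  0.274     ] 0.10570070872002092 0.00015399795605890463
[ 0.1823793  -0.03873714 -2.90803623] [0.45184253 0.60874348 0.47086679]
```

Call:
drive_tool(
  deltas="5 3 -3 0 0; 5 8 -9 0 0; 5 13 -14 0 0; 5 18 -20 0 0; 5 23 -25 0 0; 5 28 -31 0 0; 5 32 -35 0 0; 5 36 -40 0 0; 5 39 -43 0 0; 5 40 -44 0 0; 5 40 -44 0 0; 5 40 -44 0 0",
)

```text
time_s: 9.0
position: [0.5359, -0.1111, 0.3175]
tcp_rot: [[0.74, 0.672, -0.0], [0.672, -0.74, 0.0], [-0.0, -0.0, -1.0]]
force: [-0.5, -0.0, -3.5]
opening: 0.114
grasp_force: 29.9
```

```bash
python3 look.py h2
```

```text
9.0 [ 0.5359 -0.1111  0.3175] [[ 0.7405  0.6721 -0.0004]
 [ 0.6721 -0.7405  0.0003]
 [-0.0001 -0.0005 -1.    ]] [-0.5198 -0.0023 -3.5301] 29.94948400184512 -47.77275280292345
```

View pics/h2.png

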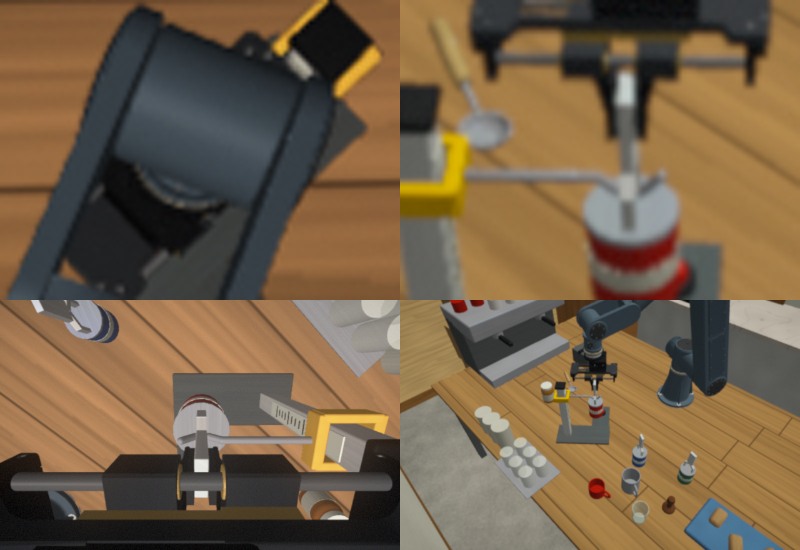

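The lug is over the dip, with the bar through the opening. Lowering gently.

Call:
drive_tool(
  deltas="5 0 0 -3 0; 5 0 0 -7 0; 5 0 0 -11 0; 5 0 0 -15 0; 5 0 0 -19 0; 5 0 0 -22 0; 5 0 0 -25 0; 5 0 0 -28 0; 5 0 0 -31 0; 5 0 0 -34 0; 5 0 0 -36 0; 5 0 0 -36 0",
)

```text
time_s: 10.35
position: [0.5361, -0.1113, 0.2813]
tcp_rot: [[0.741, 0.672, -0.0], [0.672, -0.741, 0.0], [-0.0, -0.0, -1.0]]
force: [-0.4, -0.1, -1.7]
opening: 0.113
grasp_force: 29.9
```

```bash
cat > f.py <<'E'
from tri import *
np.set_printoptions(precision=3,suppress=True)
F=[];M=[]
for i in range(16): imaging.capture("top"); s=bot.read_state(); F.append(s["force"]); M.append(s["moment"])
print(s["time_s"],s["position"],np.mean(F,0),np.std(F,0)/4,np.mean(M,0),s["grasp_force"])
E
python3 f.py
```

```text
11.15 [ 0.536 -0.111  0.282] [-1.052  0.41  -1.797] [0.095 0.12  0.09 ] [-0.016  0.351 -0.006] 29.947968847118318
```

Call:
drive_tool(
  deltas="5 0 0 -2 0; 5 0 0 -4 0; 5 0 0 -6 0; 5 0 0 -8 0; 5 0 0 -10 0; 5 0 0 -12 0; 5 0 0 -14 0; 5 0 0 -15 0; 5 0 0 -15 0; 5 0 0 -15 0; 5 0 0 -15 0; 5 0 0 -15 0",
)

```text
time_s: 12.35
position: [0.5362, -0.1114, 0.2667]
tcp_rot: [[0.741, 0.672, 0.0], [0.672, -0.741, -0.0], [0.0, 0.0, -1.0]]
force: [-1.5, -0.5, -0.2]
opening: 0.113
grasp_force: 29.9
```

```bash
python3 f.py
```

```text
13.15 [ 0.536 -0.111  0.267] [-1.072 -0.493 -0.697] [0.103 0.138 0.144] [-0.178  0.354  0.007] 29.94907841552049
```

Slope matches the spring (80 N/m), balance estimated about 8 mm lower. There is also about 1 N of sideways force to relieve with a small shift.

Call:
drive_tool(
  deltas="5 0 0 -1 0; 5 0 0 -2 0; 5 0 0 -3 0; 5 0 0 -4 0; 5 0 0 -5 0; 5 0 0 -6 0; 5 0 0 -7 0; 5 0 0 -8 0; 5 -1 -1 -8 0; 5 -1 -1 -8 0; 5 -1 -1 -8 0; 5 -1 -1 -8 0",
)

```text
time_s: 14.35
position: [0.5353, -0.1123, 0.2586]
tcp_rot: [[0.741, 0.672, 0.0], [0.672, -0.741, 0.0], [0.0, 0.0, -1.0]]
force: [-0.3, 0.3, 0.7]
opening: 0.115
grasp_force: 29.9
```

```bash
sed -i 's/range(16)/range(30)/; s#/4,np#/5.5,np#' f.py; python3 f.py
```

```text
15.85 [ 0.535 -0.112  0.259] [0.151 0.005 0.025] [0.082 0.089 0.082] [-0.114  0.101 -0.003] 29.950233371928334
```

All forces balanced near zero. Releasing.

Call:
drive_tool(
  deltas="14 0 0 0 0; 14 0 0 0 0; 14 0 0 0 0; 20 0 0 0 0; 30 0 0 0 0; 40 0 0 0 0; 40 0 0 0 0; 40 0 0 0 0; 40 0 0 0 0; 40 0 0 0 0; 40 0 0 0 0; 40 0 0 0 0",
)

```text
time_s: 17.05
position: [0.5352, -0.1124, 0.2586]
tcp_rot: [[0.741, 0.672, 0.0], [0.672, -0.741, -0.0], [0.0, 0.0, -1.0]]
force: [-0.2, -1.2, -0.5]
opening: 0.458
grasp_force: 0.0
```

```bash
python3 look.py r1
```

```text
17.05 [ 0.5352 -0.1124  0.2586] [[ 0.7406  0.6719  0.    ]
 [ 0.6719 -0.7406 -0.    ]
 [ 0.      0.     -1.    ]] [-0.2287 -1.1931 -0.4826] 0.0 -47.78399064593957
```

View pics/r1.png

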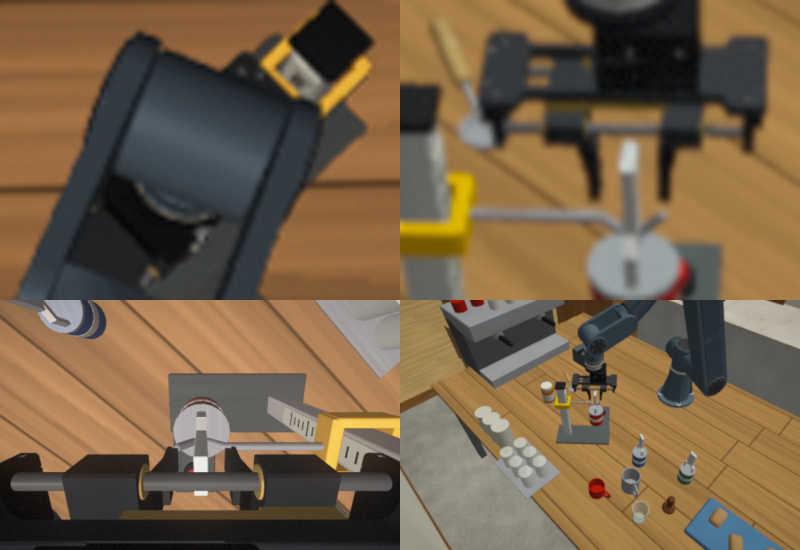

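The tin hangs free between the open fingers. Rising straight up, then going to the button with the wrist turned so the camera faces away from the tin.

Call:
drive_tool(
  deltas="40 0 0 5 0; 40 0 0 12 0; 40 0 0 22 0; 40 0 0 34 0; 40 0 0 48 0; 40 0 0 64 0; 40 0 0 82 0; 40 0 0 102 0; 40 0 0 122 0; 40 0 0 135 0; 40 0 0 140 0; 40 0 0 140 0",
)

```text
time_s: 18.4
position: [0.5354, -0.1125, 0.3999]
tcp_rot: [[0.741, 0.672, 0.002], [0.672, -0.741, -0.001], [0.001, 0.002, -1.0]]
force: [-0.2, 0.4, -1.0]
opening: 0.461
grasp_force: 0.0
```

```bash
python3 look.py r2; python3 -c "
from rig import bot; print(bot.read_state()['joint_positions'])"
```

```text
18.4 [ 0.5354 -0.1125  0.3999] [[ 0.7406  0.672   0.0023]
 [ 0.672  -0.7406 -0.001 ]
 [ 0.0011  0.0023 -1.    ]] [-0.2107  0.4178 -0.9697] 0.0 -47.78201929350833
[-2.35698919e+01  1.49675206e+01  7.87088344e+01 -3.00260909e-03
  8.64197361e+01  2.42135411e+01]
```

View pics/r2.png

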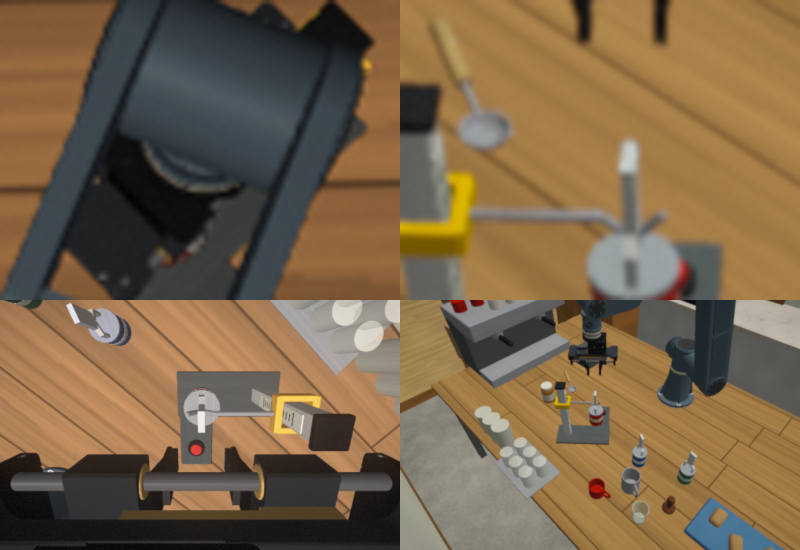

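The tin hangs still and upright, and the fingers are clear of it.

Call:
drive_tool(
  deltas="0 -10 -8 0 0.13; 0 -25 -19 0 0.27; 0 -42 -31 0 0.4; 0 -60 -45 0 0.54; 0 -78 -58 0 0.68; 0 -95 -71 0 0.82; 0 -108 -81 0 0.96; 0 -116 -87 0 1.1; 0 -118 -89 0 1.24; 0 -118 -89 0 1.38; 0 -118 -89 0 1.51; 0 -118 -89 0 1.65",
)

```text
time_s: 19.75
position: [0.4167, -0.2011, 0.3977]
tcp_rot: [[-0.732, 0.681, -0.002], [0.681, 0.732, 0.001], [0.002, -0.0, -1.0]]
force: [0.4, 0.8, 0.2]
opening: 0.004
grasp_force: 0.0
```

Call:
drive_tool(
  deltas="0 0 0 0 0.14; 0 0 0 0 0.28; 0 0 0 0 0.42; 0 0 0 0 0.56; 0 0 0 0 0.7; 0 0 0 0 0.84; 0 0 0 0 0.95; 0 0 0 -20 0.95; 0 0 0 -60 0.95; 0 0 0 -100 0.95; 0 0 0 -120 0.95; 0 0 0 -120 0.95",
)

```text
time_s: 20.95
position: [0.4148, -0.1995, 0.2751]
tcp_rot: [[-0.981, -0.194, -0.007], [-0.194, 0.981, 0.006], [0.006, 0.007, -1.0]]
force: [1.0, -0.2, 0.5]
opening: 0.006
grasp_force: 0.0
```

Call:
drive_tool(
  deltas="0 0 0 -30 0; 0 0 0 -70 0; 0 0 0 -110 0; 0 0 0 -150 0; 0 0 0 -180 0; 0 0 0 -205 0; 0 0 0 -225 0; 0 0 0 -235 0; 0 0 0 -240 0; 0 0 0 -240 0; 0 0 0 -240 0; 0 0 0 -240 0",
)

```text
time_s: 22.15
position: [0.4178, -0.2018, 0.0395]
tcp_rot: [[-0.981, -0.194, 0.002], [-0.194, 0.981, -0.001], [-0.001, -0.002, -1.0]]
force: [0.1, -0.1, 0.6]
opening: 0.007
grasp_force: 0.0
```

```bash
python3 - <<'E'
import cv2
from tri import *
c=imaging.capture("scene"); f=lambda x,y,w,h,k:cv2.resize(c[y:y+h,x:x+w],None,fx=k,fy=k,interpolation=cv2.INTER_CUBIC)
cv2.imwrite("pics/b1.png",f(240,90,160,120,5)[:,:,::-1]); s=bot.read_state(); print(s["position"],s["force"],s["joint_positions"])
E
```

```text
[ 0.41767384 -0.20172088  0.03940224] [ 0.51377622 -0.419226   -0.39067777] [-3.96242119e+01  3.72930132e+01  1.13215754e+02 -1.13344992e-03
  2.93824440e+01 -1.40814495e+02]
```

View pics/b1.png

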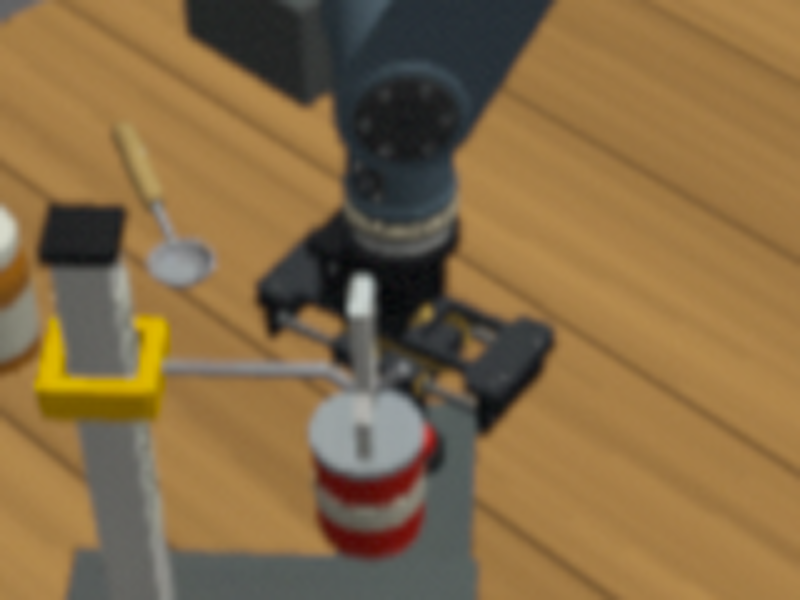

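The tin is hanging and the closed fingers are over the button. Pressing.

Call:
drive_tool(
  deltas="0 0 0 -3 0; 0 0 0 -6 0; 0 0 0 -9 0; 0 0 0 -11 0; 0 0 0 -13 0; 0 0 0 -15 0; 0 0 0 -16 0; 0 0 0 -17 0; 0 0 0 -18 0; 0 0 0 -18 0; 0 0 0 -18 0",
)

```text
time_s: 23.3
position: [0.4177, -0.2017, 0.0271]
tcp_rot: [[-0.981, -0.195, 0.004], [-0.195, 0.981, -0.004], [-0.003, -0.005, -1.0]]
force: [-7.5, 4.2, 72.0]
opening: 0.005
grasp_force: 35.8
```

It bottomed with 72 N, so I'll back off at once and check the force against height to confirm the button really travelled.

Call:
drive_tool(
  deltas="0 0 0 3 0; 0 0 0 5 0; 0 0 0 6 0; 0 0 0 6 0; 0 0 0 6 0; 0 0 0 6 0",
)

```text
time_s: 23.9
position: [0.4176, -0.2017, 0.0281]
tcp_rot: [[-0.981, -0.194, 0.002], [-0.194, 0.981, -0.001], [-0.001, -0.002, -1.0]]
force: [-1.4, 1.8, 19.2]
opening: 0.004
grasp_force: 9.7
```

```bash
sed -i 's/range(30)/range(8)/' f.py; python3 f.py
```

```text
24.3 [ 0.418 -0.202  0.028] [-1.36   1.361 19.633] [0.082 0.092 0.078] [ 0.228  0.272 -0.031] 9.739613325800747
```

Call:
drive_tool(
  deltas="0 0 0 1 0; 0 0 0 2 0; 0 0 0 2 0; 0 0 0 2 0; 0 0 0 2 0",
)

```text
time_s: 24.8
position: [0.4175, -0.2016, 0.0285]
tcp_rot: [[-0.981, -0.194, 0.001], [-0.194, 0.981, -0.0], [-0.001, -0.001, -1.0]]
force: [0.8, -0.3, 4.5]
opening: 0.003
grasp_force: 2.4
```

```bash
python3 f.py
```

```text
25.2 [ 0.417 -0.202  0.029] [ 0.925 -0.178  5.11 ] [0.095 0.048 0.073] [-0.025 -0.206 -0.004] 2.344015905400738
```

Call:
drive_tool(
  deltas="0 0 0 1 0; 0 0 0 2 0; 0 0 0 3 0; 0 0 0 3 0; 0 0 0 3 0",
)

```text
time_s: 25.7
position: [0.4175, -0.2016, 0.0316]
tcp_rot: [[-0.981, -0.194, 0.001], [-0.194, 0.981, -0.001], [-0.001, -0.001, -1.0]]
force: [1.9, -0.6, 2.8]
opening: -0.002
grasp_force: 1.5
```

```bash
python3 f.py
```

```text
26.1 [ 0.417 -0.201  0.032] [ 1.774 -1.083  3.013] [0.092 0.081 0.054] [-0.213 -0.348  0.003] 1.4893768201000057
```

The force follows the button's own spring (3 N at 3 mm up, 5 N at the bottom), so it was fully pressed. Retreating.

Call:
drive_tool(
  deltas="0 0 0 5 0; 0 0 0 12 0; 0 0 0 25 0; 0 0 0 40 0; 0 0 0 55 0; 0 0 0 65 0; 0 0 0 70 0; 0 0 0 70 0; 0 0 0 70 0; 0 0 0 70 0; 0 0 0 70 0; 0 0 0 70 0",
)

```text
time_s: 27.3
position: [0.417, -0.2012, 0.1011]
tcp_rot: [[-0.981, -0.194, -0.001], [-0.194, 0.981, 0.001], [0.001, 0.001, -1.0]]
force: [0.2, -0.7, 0.0]
opening: 0.002
grasp_force: 0.0
```

```bash
python3 - <<'E'
import cv2
from tri import *
c=imaging.capture("scene"); f=lambda x,y,w,h,k:cv2.resize(c[y:y+h,x:x+w],None,fx=k,fy=k,interpolation=cv2.INTER_CUBIC)
cv2.imwrite("pics/e1.png",f(240,90,160,120,5)[:,:,::-1])
a=cv2.imread("pics/b1.png"); b=cv2.imread("pics/e1.png")
print("tin/hook change", np.abs(a[270:550,40:330].astype(int)-b[270:550,40:330]).mean(), bot.read_state()["force"])
E
```

```text
tin/hook change 4.375439244663383 [-0.42939141  0.12189778 -0.14907426]
```

View pics/e1.png

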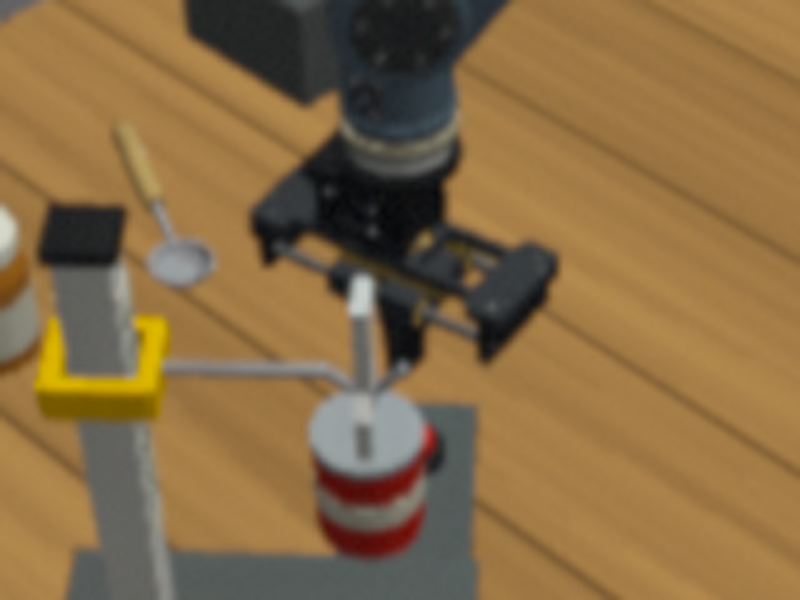

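The tin hangs unchanged, lug at (362,340), and the hand is clear of the button and the tin.

```bash
python3 -c "
from rig import bot; print(bot.hand_in())"
```

```text
the job is handed in; nothing more can be done
None
```

I hung the red tin still on the hook, let it go with the forces balanced, pressed the log button fully and let it spring back, and handed the job in at about 27 s; no verdict was returned, and the button press briefly peaked at 72 N at the wrist (limit 120 N).

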